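# Book a meal box out with the clamped hand scanner

### The job

Book out the orange-lidded meal box: keeping it upright, slide it under the hood of the scanning station, label towards the scanner, until it is fully home against the end stop. Then squeeze the scanner's trigger all the way in for about a second and let it spring back, leaving the box where it is. Do not disturb the other boxes, the mug or the jar.

Things in the scene. Friction and masses are not known exactly. Their poses are not given: they have to be found in the camera images.
- station: scanning station, fixed to the counter; origin on the counter under the middle of the hood; x points into the channel, y towards the scanner, z up. The channel runs along x on the bare counter, 62 mm wide between rails 12 mm high from x = -60 mm to the blue end stop (face at x = +35 mm, 45 mm high). Flared rails at the mouth, x -60 to -100 mm, widen to about 90 mm
- hood (a point): middle of the underside of the flat blue hood roof, 68 mm above the counter, at station (0, 0, 68) mm. The roof is 70 mm along x, 86 mm along y, 5 mm thick, on four thin legs just outside the channel. A box home against the stop has its centre at station x = -35 mm: its rear half stays out of the hood
- scanner_head (a point): middle of the head of the grey pistol-shaped bar-code scanner, clamped lying on its side, at station (0, 96, 65) mm. It looks along -y at the channel. Head: y 67 to 125 mm, x -32 to +32 mm; body behind it to y = 230 mm, x -27 to +27 mm; tops at most 90 mm above the counter
- grip (a point): middle of the scanner's fixed black grip, at station (-75, 177, 65) mm. The grip lies level, running from the scanner's body towards -x: x -27 to -124 mm, y 164 to 190 mm (26 mm thick), z 49 to 81 mm, free underneath, then a butt 14 mm long and 36 mm wide
- stop_spot (a point): point in the channel, 45 mm above the counter, where the middle of the label on the box's side is when the box is home; at (0, 28, 45) mm of the station
- squeeze_point (a point): middle between the two gripped faces (trigger front and grip back, along the station's y) at the height of the scanner's middle plane when the trigger is fully in, at (-78, 170, 65) mm of the station; the two faces are then 40 mm apart, and about 53 mm with the trigger out
- trigger_face (a point): point on the front face (towards the station's -y) of the yellow trigger, 52 mm from its hinge, moves with it; the trigger is a bar 68 mm long, 10 mm thick, 24 mm high on the head's side of the grip, hinged upright beside the scanner's body
- trigger (a joint): angle of the trigger: 0 sprung fully out, 0.25 fully in (against the grip); its spring needs about 5 N to start and 8 N at the end, 50 mm from the hinge
- orange_box: plastic meal box with an ORANGE lid, 140 mm long (its x) by 56 mm wide (its y) by 60 mm high, about 0.26 kg, stiff; origin at the centre of its underside, z up; a white bar-code label sits on its +y long side, towards its +x end, and folds over onto the lid
- orange_box_label (a point): middle of the label on the side of the orange-lidded box, at (35, 28, 45) mm of the box
- cream_box: plastic meal box with a CREAM lid, 140 mm long (its x) by 56 mm wide (its y) by 60 mm high, about 0.26 kg, stiff; origin at the centre of its underside, z up; a white bar-code label sits on its +y long side, towards its +x end, and folds over onto the lid; to be left alone
- green_box: plastic meal box with a GREEN lid, 140 mm long (its x) by 56 mm wide (its y) by 60 mm high, about 0.26 kg, stiff; origin at the centre of its underside, z up; a white bar-code label sits on its +y long side, towards its +x end, and folds over onto the lid; to be left alone
- mug: blue mug, 76 mm across, 90 mm high, upright beyond the boxes; origin at the centre of its underside; to be left alone
- jar: amber jar with a steel cap, 64 mm across, 100 mm high, upright beyond the station; origin at the centre of its underside; to be left alone
Not all that is in view belongs to the job. Leave any red look-alike of the orange_box alone.

How it is judged (in metres and radians):
On the way, in this order (a step that is already met when the one before it is completed fails the run):
1. the orange-lidded box stands home against the end stop under the hood, label towards the scanner (horizontal distance between orange_box_label and stop_spot below 0.01 m and angle between the x axis of orange_box and the x axis of station, either way round below 0.09 rad and height (world z) of orange_box below 0.006 m and angle between orange_box's own z axis and vertical below 0.08 rad), for 0.2 s.
2. with the box home, the trigger is squeezed all the way in and held for a moment (all of step 1 and value of joint trigger above 0.21 rad), for 0.3 s.
At the end, for the whole second after the job is handed in: the orange-lidded box stands flat and at rest under the hood, its label within 10 mm (horizontally) of the stop spot and its length within 0.09 rad of the channel, the trigger is back out (below 0.03 rad), and the other two boxes, the mug and the jar are within 20 mm of where they began (all of step 1 and value of joint trigger below 0.03 rad and linear speed of orange_box below 0.02 m/s and distance of each of cream_box, green_box, mug, jar from where it was at the start of the episode below 0.02 m); the robot touches nothing.
It fails at once if the orange-lidded box is tipped more than 0.6 rad (angle between orange_box's own z axis and vertical above 0.6 rad).
It fails at once if another box, the mug or the jar is moved more than 30 mm or tipped over (distance of any of cream_box, green_box, mug, jar from where it was at the start of the episode above 0.03 m or angle between any of cream_box, green_box, mug, jar's own z axis and vertical above 0.5 rad).
It also fails if it takes over 64 s, if anything falls off the work surface, if the arm or the gripper's body presses on something with over 40 N, if the wrist force passes 120 N, or if a joint passes its speed limit or range.

### The arm

A 7-joint arm with a two-finger parallel gripper is mounted at the origin on the work surface. World frame = base frame: x ahead of the robot, y to its left, z up, the work surface at z = 0. Lengths are in mm, angles in rad, forces in N, time in s.
With the tool pointing down it reaches from about 400 to 900 mm from the base axis. Payload 5.6 kg.
Tool frame: the origin (TCP) lies midway between the tips of the shut fingers; the grasp point (between the pads) lies 19 mm behind it; z points along the fingers, y is the line along which they close (so a half turn about z gives the same grasp; the last joint's range is limited). The gripper opens to 92 mm and grips with 3 to 60 N. Pads are 20 mm wide; open, the fingers measure 128 mm over their backs; the gripper's body (75 mm by 189 mm) begins 69 mm behind the grasp point.
Start: joints at [-1.214, 0.468, -0.012, 1.603, 0.006, 1.071, -0.056], TCP at [253.044, 598.731, 189.892] pointing down, gripper open.
Joint ranges: [-2.53, 2.53], [-0.31, 2.02], [-1.57, 1.55], [0.28, 2.44], [-1.29, 4.43], [0.15, 1.84], [-2.92, 2.92]. Speed limits (rad/s): [2.57, 2.57, 3.14, 3.14, 3.14, 3.14, 3.14].

### API

Orientations are given as a rotation vector (axis times angle).
In Python, from cell import robot, grip, kin, viewer gives the robot as it stands. Calls block until the motion is done:
- robot.movep(position, orientation): joint-space move of the TCP to a pose.
- robot.servo_line(position, feed=150, rotation=None): straight line of the TCP; rotation=None keeps the orientation; feed is the mean speed in mm/s.
- robot.goto_joints(angles): joint-space move.
- grip(opening, newtons=None): opening from 0.0 (shut) to 1.0 (fully open); newtons is the grip in N (None keeps the last); returns when the fingers have stopped.
- robot.hold(seconds).
- kin.ik(position, orientation): joint angles nearest the present ones, or None.
- robot.observe(): the state.
- viewer.read_camera(name): name is "scene" or "side" or "wrist"; returns the picture (480x640x3 uint8, red, green, blue); there is no depth.
- viewer.camera_info(name): a dict with "camera_matrix" (3x3 intrinsics, pixels), "R" (3x3) and "t" (3): a world point X has camera coordinates R X + t. Camera axes: x right, y down, z forward; pixel columns grow to the right and rows downward; lengths in mm; the calibration is good to about 2 mm. A picture is of the moment at which its call begins: read the wrist's pose just before it. camera_info takes no time and is no camera call; for the wrist camera it gives the pose at the moment of the call.
A pose or a line that the arm cannot do raises robot.IKError and nothing moves.
- robot.job_done(): hands the job in; it is judged then, once.
Trained networks look in the newest picture that a camera, given by its name, has taken for a name from the list of things; names that differ only in an ending like _2 or _b are one class to them, and where a whole thing is asked for, a point or a joint stands for the part that bears it (a point fixed in the world has none). Each returns a list of dicts, best first, with "confidence" (0 to 1); they miss things now and then, are a little off and sometimes report something else, mostly with a low value. They report only what shows in the picture. A call takes as long as a camera call. They do not tell look-alikes from the thing itself.
- viewer.silhouettes(name, camera): "mask" (480x640 bool, what is visible of it).
- viewer.pinpoint(name, camera): "at" ([x, y, z] in mm, in the coordinates of the camera as it stood for that picture, good to about 4 mm: a listed point, or the origin of a listed thing).
The state is a dict: "t": time; "joints": joint angles; "joint_velocities": joint speeds; "joint_torque": joint torques, N m; "tcp_pos": TCP position; "tcp_rot": TCP orientation; "contact_force": force on the tool from outside, world axes, zero at the start; "wrist_torque": the same for the moment, N m; "grip_width": opening from 0.0 (shut) to 1.0 (fully open); "grip_force": force on a finger pad.
Only numpy, scipy, OpenCV 4.12 (cv2) and the standard library are available. Lean on these libraries where they do the work, as an engineer would, in place of code of your own. Each camera call takes 0.05 s, during which the arm holds its last target. There are 200 camera calls.

## Working session

There is one attempt and no reset: what is moved stays moved. The work goes in short steps, each a Python script; the robot and the scene stay as the last script left them, time stands still between calls to the robot, and variables do not carry over. Pictures are saved under pics/ and viewed, at most 10 in all, crops included, and the job is handed in when it is done.

```bash
mkdir -p pics; ls; cat > h.py <<'E'
import numpy as np,cv2
from cell import robot,grip,kin,viewer
def cam(n):
    i=viewer.camera_info(n);return [np.array(i[k],float) for k in("camera_matrix","R","t")]
def snap(n,f=None):
    c=cam(n);im=viewer.read_camera(n)
    if f: cv2.imwrite('pics/'+f,im[:,:,::-1])
    return im,c
def w(c,p): return c[1].T@(np.array(p,float)-c[2])
def proj(c,X):
    p=c[0]@(c[1]@np.array(X,float)+c[2]);return p[:2]/p[2]
def onplane(c,uv,z):
    d=c[1].T@np.linalg.solve(c[0],[uv[0],uv[1],1.]);o=-c[1].T@c[2];return o+d*(z-o[2])/d[2]
E
python3 - <<'E'
from h import *
np.set_printoptions(precision=1,suppress=True)
ims=[]
for n in("scene","side"):
    im,c=snap(n,n+'0.png')
    print(n,"cam at",-c[1].T@c[2])
    for k in["hood","scanner_head","grip","stop_spot","squeeze_point","trigger_face","orange_box","orange_box_label","cream_box","green_box","mug","jar","station"]:
        for r in viewer.pinpoint(k,n)[:4]:
            X=w(c,r["at"]);print(k,X,proj(c,X),round(r["confidence"],2))
print(robot.observe()["t"],robot.observe()["tcp_rot"])
E
```

```text
pics
scene cam at [1163.6 -279.1  788.8]
hood [612.9  96.7  63.1] [388.1 246.3] 0.88
hood [ 475.4 -114.1    1.3] [253.6 253. ] 0.37
scanner_head [613.7 191.5  64.4] [434.  230.3] 0.91
grip [546.4 276.   62.6] [452.5 195.3] 0.79
grip [783.8 106.8  -1.2] [439.5 339.2] 0.36
stop_spot [615.7 125.9  46. ] [402.2 248.8] 0.9
squeeze_point [539.  269.4  64.8] [447.7 193. ] 0.96
squeeze_point [772.1 -76.3  -1. ] [337.8 373.5] 0.49
trigger_face [545.4 233.2  57.5] [433.  203.1] 0.89
trigger_face [542.4 274.2  61.9] [450.5 194.5] 0.72
orange_box [ 305.6 -249.8    5. ] [162.7 215.2] 0.82
orange_box [ 485.1 -225.4    0.1] [198.5 275.5] 0.77
orange_box [369.7 273.6  -3.8] [402.2 168.7] 0.64
orange_box_label [ 315.1 -202.6   45.9] [182.8 196.8] 0.9
orange_box_label [ 520.2 -198.2   45. ] [214.7 268.6] 0.89
orange_box_label [332.2 291.2  45.1] [403.  139.5] 0.75
cream_box [ 474.8 -111.5   -0.9] [254.9 253.1] 0.76
green_box [ 509.8 -345.5   -4.5] [136.6 308.7] 0.62
mug [776.1 -77.   -0.1] [338.4 375.4] 0.87
jar [ 519.  -199.7   48.1] [213.4 267.3] 0.67
jar [784.4 104.9  -0.4] [438.8 339.6] 0.64
stati
[... 489 characters left out ...]
  -3.9] [316.2 349.8] 0.77
orange_box [372.3 273.5   2.5] [230.7 198.6] 0.74
orange_box_label [331.8 288.3  47. ] [212.1 183.2] 0.87
orange_box_label [ 317.5 -205.1   40.4] [219.1 342.3] 0.67
orange_box_label [ 526.6 -200.2   45.9] [332.3 317.9] 0.61
cream_box [ 474.5 -110.7   -2.1] [296.4 303.4] 0.82
cream_box [ 515.9 -345.8   -3.6] [346.4 404.1] 0.71
cream_box [774.8 -73.9   2.7] [426.9 266.6] 0.62
green_box [ 515.2 -344.5    0.6] [345.9 402.2] 0.7
green_box [774.  -76.8   2.6] [427.  267.6] 0.53
mug [773.5 -75.3   2.1] [426.5 267.4] 0.89
jar [787.  108.3   2.8] [402.8 215.5] 0.62
station [613.9  91.4  -3.5] [337.4 231.5] 0.9
station [548.8 272.5  68.2] [296.3 169.4] 0.43
1.4 [0.6 3.1 0. ]
```

View pics/scene0.png

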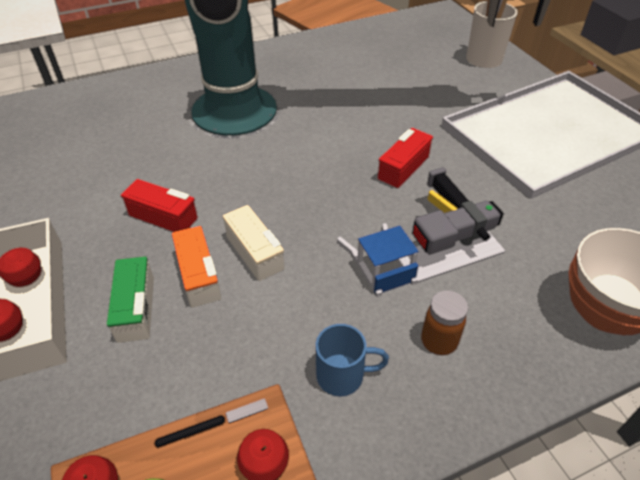

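View pics/side0.png

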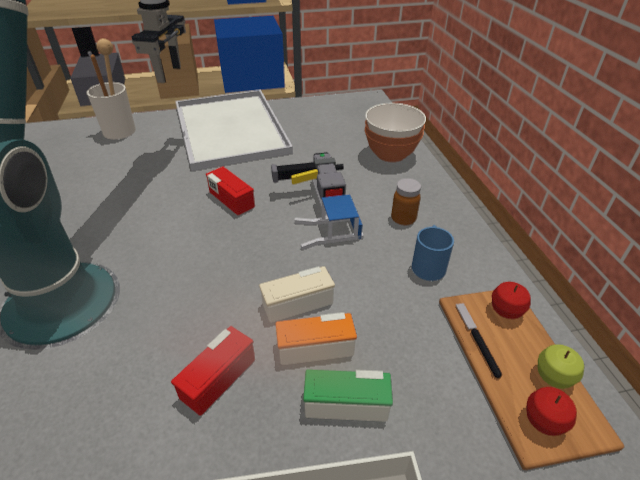

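Candidates in the scene picture are the orange lid at (195,265), the red look-alike at (160,205) and the red look-alike at (405,157). I choose the orange lid between green and cream, world about (488,-227). I'll check it close up with the wrist camera, and the station too.

```bash
cat >> h.py <<'E'
from scipy.spatial.transform import Rotation as Ro
def down(a): # tool z down, tool y at world angle a (rad)
    y=np.array([np.cos(a),np.sin(a),0]);z=np.array([0,0,-1.]);return Ro.from_matrix(np.c_[np.cross(y,z),y,z]).as_rotvec()
E
python3 - <<'E'
from h import *
np.set_printoptions(precision=1,suppress=True)
def look(p,f,names):
    robot.movep(p,down(np.pi/2)); robot.hold(.3)
    im,c=snap("wrist",f)
    print(f,"cam",-c[1].T@c[2],"axis",c[1][2])
    for k in names:
        for r in viewer.pinpoint(k,"wrist")[:3]:
            X=w(c,r["at"]);print(k,X,proj(c,X),round(r["confidence"],2))
look([560,130,330],'w_station.png',["hood","scanner_head","grip","stop_spot","squeeze_point","trigger_face","station"])
look([460,-227,300],'w_box.png',["orange_box","orange_box_label","cream_box","green_box"])
print(robot.observe()["t"])
E
```

```text
w_station.png cam [484.1 130.2 524.1] axis [ 0.3 -0.  -1. ]
hood [609.5  92.2  70.9] [291.5 240.2] 0.56
scanner_head [615.1 189.3  65.2] [366.2 243.2] 0.59
grip [546.9 270.   61.1] [431.3 190.6] 0.94
stop_spot [618.8 118.4  47.2] [312.3 242.2] 0.73
squeeze_point [547.  266.6  62.3] [428.8 190.8] 0.6
trigger_face [544.3 234.5  66.2] [404.3 189.1] 0.74
trigger_face [617.  188.   63.4] [365.  244.2] 0.57
station [616.9  95.6   4.3] [297.5 233. ] 0.74
w_box.png cam [ 384.5 -226.7  494.2] axis [ 0.3 -0.  -1. ]
orange_box [ 486.5 -225.2   -4.9] [322.  215.2] 0.8
orange_box [ 302.  -250.1    0.4] [302.2  70.3] 0.69
orange_box_label [ 520.1 -201.9   46.1] [340.3 248.9] 0.95
orange_box_label [ 314.5 -204.9   45.3] [340.2  75.2] 0.89
cream_box [ 472.8 -118.7    0.1] [399.8 206.1] 0.76
green_box [ 515.1 -347.6    2.1] [234.3 236.3] 0.74
6.1167
```

View pics/w_station.png

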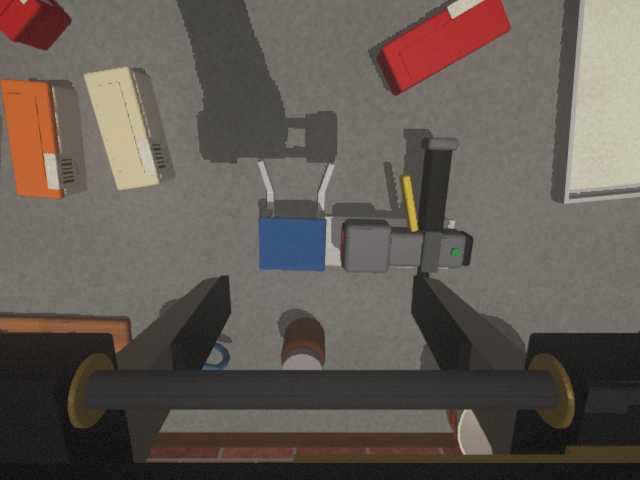

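View pics/w_box.png

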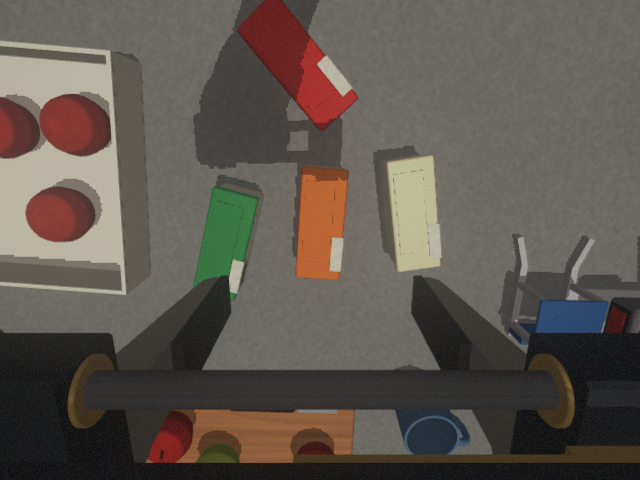

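Shown: the orange box at (322,222) in the box picture, with its white label at (337,255) on the +y side towards +x. The red look-alike is at (298,65). In the station picture the hood is at (292,243), the mouth rails at (270,180) and (325,180), the yellow trigger at (410,203) and the grip at (437,185). Next I'll measure lid and hood poses from colour masks on known planes.

```bash
cat > m.py <<'E'
from h import *
def rect(im,c,lo,hi,z,near):
    hsv=cv2.cvtColor(im,cv2.COLOR_RGB2HSV);m=cv2.inRange(hsv,lo,hi)
    n,l,s,ce=cv2.connectedComponentsWithStats(m)
    uv=proj(c,list(near)+[z]); k=min((i for i in range(1,n) if s[i,4]>600),key=lambda i:np.hypot(*(ce[i]-uv)))
    v,u=np.nonzero(l==k)
    P=np.array([onplane(c,q,z)[:2] for q in zip(u,v)],np.float32)
    (x,y),(a,b),_=r=cv2.minAreaRect(P); q=cv2.boxPoints(r)
    e=max((q[1]-q[0],q[2]-q[1]),key=np.hypot.__call__ if 0 else lambda d:np.hypot(*d))
    return x,y,a,b,np.degrees(np.arctan2(e[1],e[0]))
O=((5,150,80),(14,255,255));B=((100,120,50),(120,255,255));C=((15,30,130),(32,130,255));G=((50,100,40),(80,255,255))
E
python3 - <<'E'
from m import *
np.set_printoptions(precision=1,suppress=True)
c=cam("wrist");im=cv2.imread('pics/w_box.png')[:,:,::-1].copy()
print("orange",np.array(rect(im,c,*O,60,(487,-227))));print("cream",np.array(rect(im,c,*C,60,(474,-114))))
d=cam("scene");s=cam("side")
for n,cc in(("scene",d),("side",s)):
    i=cv2.imread(f'pics/{n}0.png')[:,:,::-1].copy();print(n,np.array(rect(i,cc,*O,60,(487,-227))))
# station picture: rigidly same camera offset, same tool orientation
i=cv2.imread('pics/w_station.png')[:,:,::-1].copy();c2=[c[0],c[1],-c[1]@np.array([484.1,130.2,524.1])]
print("hood",np.array(rect(i,c2,*B,73,(614,93))))
Y=((20,150,80),(32,255,255));print("trig",np.array(rect(i,c2,*Y,77,(545,235))))
# rail/grip check: station fit from pinpoints
S=np.array([[0,0],[0,96],[-75,177],[0,28],[-78,170],[0,0]]);W=np.array([[612.7,94.3],[615.7,189.2],[547,273.7],[617.6,120.2],[543.3,266.1],[614.5,93.3]])
A=W-W.mean(0);Bq=S-S.mean(0);th=np.arctan2((Bq[:,0]*A[:,1]-Bq[:,1]*A[:,0]).sum(),(Bq*A).sum())
R=np.array([[np.cos(th),-np.sin(th)],[np.sin(th),np.cos(th)]]);t=W.mean(0)-R@S.mean(0);print("fit",t,np.degrees(th));print(W-(S@R.T+t))
E
```

```text
orange [ 485.2 -227.7   54.9  138.2   -4.2]
cream [ 473.8 -113.6  138.8   56.6    8.6]
scene [ 488.2 -226.3   55.3  146.8   -4.1]
side [ 487.9 -230.    57.5  137.8   -4.1]
hood [614.1  93.   83.5  67.6  88.2]Traceback (most recent call last):
  File "<stdin>", line 11, in <module>
  File "m.py", line 5, in rect
    uv=proj(c,list(near)+[z]); k=min((i for i in range(1,n) if s[i,4]>600),key=lambda i:np.hypot(*(ce[i]-uv)))
                                 ~~~^^^^^^^^^^^^^^^^^^^^^^^^^^^^^^^^^^^^^^^^^^^^^^^^^^^^^^^^^^^^^^^^^^^^^^^^^^
ValueError: min() iterable argument is empty
```

```bash
python3 - <<'E'
from m import *
np.set_printoptions(precision=1,suppress=True)
S=np.array([[0,0],[0,96],[-75,177],[0,28],[-78,170],[0,0]]);W=np.array([[612.7,94.3],[615.7,189.2],[547,273.7],[617.6,120.2],[543.3,266.1],[614.5,93.3]])
A=W-W.mean(0);Bq=S-S.mean(0);th=np.arctan2((Bq[:,0]*A[:,1]-Bq[:,1]*A[:,0]).sum(),(Bq*A).sum())
R=np.array([[np.cos(th),-np.sin(th)],[np.sin(th),np.cos(th)]]);t=W.mean(0)-R@S.mean(0);print("fit",t,np.degrees(th))
a=np.radians(-4.2);p=np.array([486,-227.9])+(-25)*np.array([np.cos(a),np.sin(a)]);o=down(np.pi/2+a)
grip(0.87)
robot.movep([*p,120],o)
robot.servo_line([*p,22],feed=120)
print("f",robot.observe()["contact_force"])
grip(0,35)
s=robot.observe();print(s["grip_width"]*92,s["grip_force"],s["contact_force"],s["tcp_pos"],s["t"])
robot.servo_line([*p,125],feed=120)
s=robot.observe();print(s["grip_width"]*92,s["grip_force"],s["contact_force"],s["tcp_pos"],s["t"])
im,c=snap("side","lift.png");cv2.imwrite("pics/lift.png",im[200:440,180:440,::-1])
E
```

```text
fit [614.   93.3] -2.358338819866471
f [ 0.3 -0.2  0.1]
55.65660953403653 34.992523938417435 [-0.5  1.6  5.1] [ 461.3 -225.7   22.4] 8.7
55.772123856047685 34.98577952384949 [ 0.4 -0.1 -3.6] [ 460.4 -225.8  124.3] 9.7083
```

View pics/lift.png

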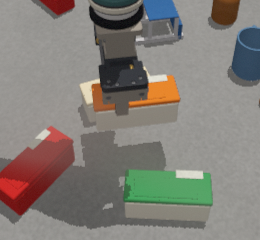

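```bash
cat >> h.py <<'E'
SA=np.radians(-2.1);SO=np.array([614.,93.1]);SR=np.array([[np.cos(SA),-np.sin(SA)],[np.sin(SA),np.cos(SA)]])
def st(x,y,z): return [*(SO+SR@np.array([x,y])),z]
OS=down(np.pi/2+SA)
E
python3 - <<'E'
from m import *
np.set_printoptions(precision=1,suppress=True)
def pr(l):
    s=robot.observe();print(l,"F",np.array(s["contact_force"]),"p",SR.T@(s["tcp_pos"][:2]-SO),s["tcp_pos"][2],"w",s["grip_width"]*92,s["t"])
robot.movep(st(-200,0,125),OS);pr("over")
robot.servo_line(st(-200,0,25),feed=120,rotation=OS);pr("low")
robot.servo_line(st(-130,0,24),feed=60);pr("mouth")
for x in(-110,-90,-78,-70):
    robot.servo_line(st(x,0,24),feed=50);pr(x)
im,c=snap("side");cv2.imwrite("pics/in.png",cv2.resize(im[130:330,220:440,::-1],None,fx=3,fy=3))
E
```

```text
over F [ 0.5  0.6 -2.5] p [-199.4   -1. ] 125.02008630213035 w 55.90257628511192 11.0083
low F [-0.  -0.3 -1.1] p [-199.4   -0.1] 25.439637234370622 w 55.72381354410807 11.9917
mouth F [ 0.3  0.3 -2.8] p [-130.5    0. ] 23.946143380302946 w 55.73517297180104 13.3083
-110 F [-0.3  0.1 -3. ] p [-110.1   -0.1] 23.82708931085361 w 55.61504022217942 13.8583
-90 F [ 0.3 -0.6 -2.7] p [-90.1  -0.1] 23.848058709136442 w 55.53652997179029 14.4083
-78 F [-0.6  0.5 -2.8] p [-77.8  -0.1] 23.946046279360484 w 55.653680086197156 14.8
-70 F [-0.6  0.3 -3.1] p [-69.6  -0. ] 24.00339738360665 w 55.80243560430456 15.1083
```

View pics/in.png

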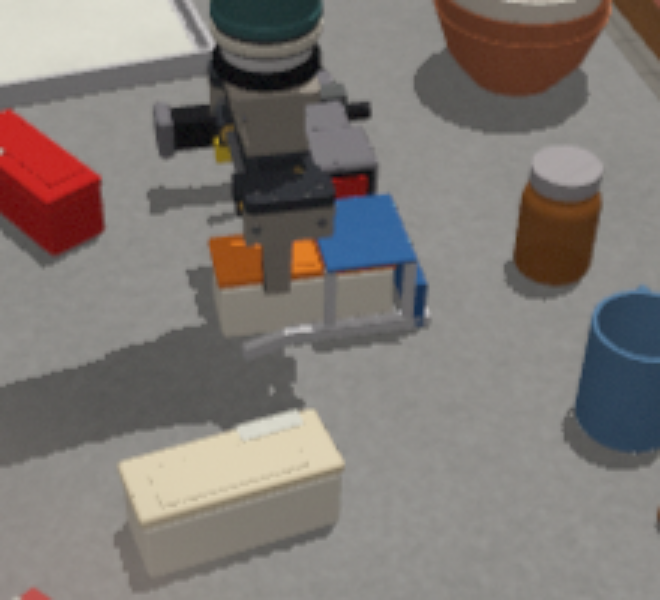

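The box is inside the channel under the hood, with the stop just ahead at about (415,290). I'll advance in small steps until contact, then lower and release.

```bash
python3 - <<'E'
from m import *
np.set_printoptions(precision=1,suppress=True)
def pr(l):
    s=robot.observe();F=SR.T@np.array(s["contact_force"])[:2];print(l,"F",F,s["contact_force"][2],"p",SR.T@(s["tcp_pos"][:2]-SO),s["tcp_pos"][2],s["t"]);return F[0]
x=-68
while x<=-50:
    robot.servo_line(st(x,0,23.5),feed=25)
    if pr(x)<-7: break
    x+=1.5
robot.servo_line(st(x,0,22.4),feed=20);f=pr("down")
grip(0.87);robot.hold(.2);pr("rel")
robot.servo_line(st(x-2,0,150),feed=150)
robot.movep(st(-150,0,330),OS);robot.hold(.2)
im,c=snap("wrist","w2.png")
print("orange part",np.array(rect(im,c,*O,60,st(-75,0,0)[:2])),"hood",np.array(rect(im,c,*B,73,st(0,0,0)[:2])))
for n in("wrist",):
    for k in["orange_box","orange_box_label","stop_spot","squeeze_point","trigger_face","grip","hood"]:
        for r in viewer.pinpoint(k,n)[:3]:
            X=w(c,r["at"]);print(k,X,SR.T@(X[:2]-SO),round(r["confidence"],2))
print(robot.observe()["t"])
E
```

```text
-68 F [ 1.3 -0.5] -1.4130297855890166 p [-68.   0.] 23.454505601317862 15.4083
-66.5 F [ 0.4 -0.2] -2.4591971012976397 p [-66.4   0. ] 23.522188561960018 15.6583
-65.0 F [-0.4 -0.3] -1.574815239438558 p [-64.9  -0. ] 23.535044256024367 15.9083
-63.5 F [0.7 0.2] -3.343868984666327 p [-63.4   0. ] 23.502204835528477 16.1583
-62.0 F [0.6 0.5] -2.622007823778533 p [-61.9   0. ] 23.514472010923964 16.4083
-60.5 F [-0.1  0.1] -2.2595015444544404 p [-60.4  -0. ] 23.51720001915783 16.6583
-59.0 F [-0.6 -0.3] -1.3627051102921062 p [-58.9   0. ] 23.51891828822033 16.9083
-57.5 F [0. 0.] -2.8027328955275133 p [-57.4   0. ] 23.51151710028662 17.1583
-56.0 F [-5.   0.3] -1.2930007895296405 p [-57.3  -0.1] 23.167999115577153 17.4083
-54.5 F [-7.5 -0.2] 2.169107523780294 p [-57.3  -0.1] 22.956455045050845 17.6583
down F [-8.8 -1.5] 7.1822283234597 p [-57.3  -0.1] 22.41136531543935 17.9083
rel F [0.7 0.2] 0.2956298233501463 p [-54.4  -0. ] 22.375746573833275 18.6417
orange part [546.9  94.6  54.2  72.   -2.1] hood [614.3  92.7  83.5  65.3  87.9]
orange_box [581.5  95.7  -3.4] [-32.5   1.4] 0.75
orange_box [ 301.5 -249.     3.7] [-299.7 -353.3] 0.65
orange_box [372.6 273.9   2.6] [-247.9  171.8] 0.57
orange_box_label [ 315.7 -204.    46.9] [-287.2 -307.8] 0.93
orange_box_label [329.4 291.9  45.6] [-291.7  188.2] 0.84
stop_spot [622.5 120.1  43.5] [ 7.5 27.3] 0.81
stop_spot [ 514.5 -350.2    2.7] [ -83.2 -446.6] 0.66
squeeze_point [544.7 264.   65.2] [-75.5 168.3] 0.55
trigger_face [543.  233.   62.5] [-76.  137.2] 0.91
grip [547.1 270.   60.4] [-73.4 174.3] 0.97
hood [610.5  92.5  70.1] [-3.4 -0.7] 0.66
21.0667
```

View pics/w2.png

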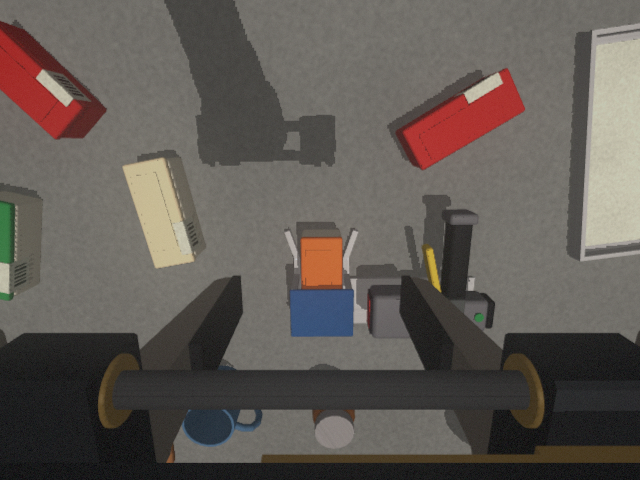

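The box is home, with the orange lid at (322,262) straight in the channel and its rear edge at about station x = -103. Now the squeeze.

```bash
python3 - <<'E'
from m import *
np.set_printoptions(precision=1,suppress=True)
def pr(l):
    s=robot.observe();print(l,"F",SR.T@np.array(s["contact_force"])[:2],s["contact_force"][2],"p",SR.T@(s["tcp_pos"][:2]-SO),s["tcp_pos"][2],"w",s["grip_width"]*92,s["grip_force"],s["t"])
grip(1.0)
robot.movep(st(-78,171,160),OS)
robot.servo_line(st(-78,171,46),feed=100,rotation=OS);pr("down")
grip(0,20);pr("sq")
robot.hold(1.0);pr("held")
im,c=snap("scene");cv2.imwrite("pics/sq.png",cv2.resize(im[130:330,330:530,::-1],None,fx=3,fy=3))
E
```

```text
down F [-0.5 -0.4] -0.6824915298677764 p [-77.5 171.3] 46.69890405954264 w 91.8091939096418 0.0 23.7333
sq F [-4.  -2.8] 0.7748628129067328 p [-79.9 169.8] 45.22693558958831 w 39.552761836391646 19.95820462703705 24.575
held F [-4.3 -3.5] -0.5393038198840633 p [-79.9 169.8] 45.20864304542202 w 39.22359662064096 19.95812326669693 25.575
```

View pics/sq.png

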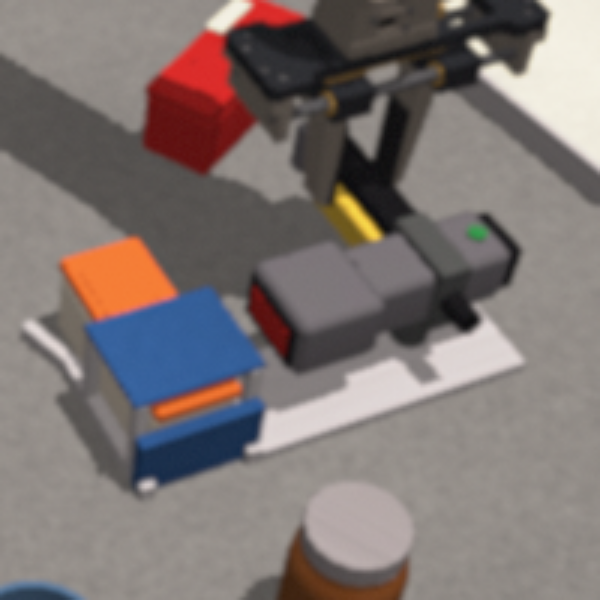

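The trigger is fully in: the fingers stopped at 39.5 mm, against the 40 mm expected. The picture shows both fingers around the yellow trigger and black grip at about (360,180), with the box still in the channel. I'll release, retreat and verify.

```bash
python3 - <<'E'
from m import *
np.set_printoptions(precision=1,suppress=True)
grip(1.0);robot.hold(.2)
s=robot.observe();p=s["tcp_pos"];print(s["grip_width"],s["contact_force"])
robot.servo_line(st(-78,171,46),feed=40);robot.servo_line(st(-78,171,180),feed=120)
robot.movep(st(-150,0,330),OS);robot.hold(.3)
im,c=snap("wrist")
print("orange part",np.array(rect(im,c,*O,60,st(-75,0,0)[:2])),"cream",np.array(rect(im,c,*C,60,(474,-114))))
for k in["trigger_face","orange_box"]:
    r=viewer.pinpoint(k,"wrist")[0];X=w(c,r["at"]);print(k,X,SR.T@(X[:2]-SO),round(r["confidence"],2))
im,c=snap("side")
for k in["mug","jar","green_box"]:
    r=viewer.pinpoint(k,"side")[0];print(k,w(c,r["at"]))
cv2.imwrite("pics/end.png",im[120:440,200:520,::-1])
E
```

```text
0.999091913771087 [ 0.  -0.2  0.9]
orange part [547.   94.4  54.   70.7  -2.1] cream [ 473.5 -112.2  139.4   56.2    8.5]
trigger_face [544.1 233.3  68.1] [-75.  137.5] 0.92
orange_box [373.9 272.5  -0.1] [-246.5  170.5] 0.97
mug [776.7 -80.3   3.8]
jar [785.  105.1   4.1]
green_box [ 515.9 -345.    -1.1]
```

View pics/end.png

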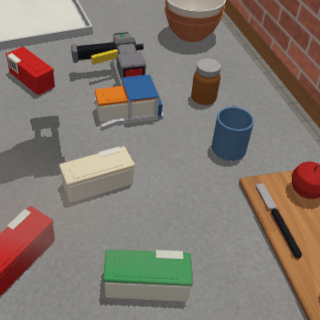

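The box is home at (125,102), the trigger is back out at (103,57), and the other things stand where they began.

```bash
python3 -c "
from h import *
print(robot.job_done())"
```

```text
the job is handed in; nothing more can be done
None
```

The job is handed in. The orange box is home against the end stop with its label towards the scanner. The trigger was squeezed fully in for about a second and sprang back, and the other boxes, the mug and the jar stand where they began. No verdict came back.

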